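# Zero the grain mill and open it two turns

### The arm

A 6-joint arm with a two-finger parallel gripper is mounted at the origin on a cart in front of the work surface, level with it; the furniture and walls round the work are solid. World frame = base frame: x ahead of the robot, y to its left, z up, the work surface at z = 0. Lengths are in m, angles in degrees, forces in N, time in s.
With the tool pointing down it reaches from about 0.425 to 0.95 m from the base axis. Payload 3.5 kg.
Tool frame: the origin (TCP) lies midway between the tips of the shut fingers; the grasp point (between the pads) lies 19 mm behind it; z points along the fingers, y is the line along which they close (so a half turn about z gives the same grasp; the last joint's range is limited). The gripper opens to 85 mm and grips with 20 to 120 N. Pads are 22 mm wide; open, the fingers measure 114 mm over their backs; the gripper's body (76 mm by 85 mm) begins 54 mm behind the grasp point. The pads swing forward as they close: fully open they stand 13 mm farther back than shut.
Start: joints at [-84.282, 16.404, 90.338, -0, 73.258, -8.594], TCP at [0.167, -0.654, 0.231] pointing down, gripper open.
Joint ranges: [-158.93, 158.93], [-51.34, 127.21], [12.03, 142.37], [-87.48, 267.48], [13.55, 161.25], [-162.69, 162.69]. Speed limits (degrees/s): [159.86, 159.86, 180, 180, 180, 180].

### API

Orientations are given as [roll, pitch, yaw] about the fixed x, y, z axes, in that order (R = Rz(yaw) Ry(pitch) Rx(roll)).
In Python, from workcell import robot gives the robot as it stands.
- The arm moves only by the shell command python3 -m inch 'ROWS' [OPENING] [FORCE]. ROWS is JSON, a list of rows, each a list of 2 entries, a list of its own where there are three numbers: the shift along the tool's x, y, z in units of 50 cm (1.0 is 50 cm), then the turn about the tool's z in units of 180 degrees (1.0 is 180 degrees). In form: [[[dx, dy, dz], roll], ...]. A call has 1 to 8 rows; each row shifts and turns the commanded pose from where the row before left it, along the tool's axes as they then stand; what a row does not reach is not made up. A row lasts 1/8 s, in which the tool goes at most 62.5 mm and 10.7 degrees, less where a joint would pass 70% of its speed; a pose out of reach is approached as far as the arm can. A call with a number of a shift or a turn outside -1 to 1 is refused whole. A call with a gripper value outside its range is refused whole. OPENING is the closure, from -1 (fully open) to 1 (shut), set as the call begins (- or left out, the last holds). The fingers move at their own pace and stop on an object; FORCE is the grip in N (left out, the last holds). Time passes only in rows, so rows that do not move let the fingers close. It gives the time, the measured TCP pose, the force, the opening and the grip force at its end, in the units of the state.
- robot.get_state(): the state, without advancing time (a new reading comes with each control period).
- robot.grab_frame(name): name is "scene" or "top" or "wrist"; returns a dict with "pixels" (400x640x3 uint8, red, green, blue), "K" (3x3 intrinsics, pixels), "dist_coeffs" ([k1, k2, p1, p2, k3] as OpenCV has them; the pictures are not rectified), "world_to_cam" (4x4, takes a point from world to camera coordinates); the wrist camera has in their place "hand_eye" (4x4, takes a point from camera to tool coordinates, whose origin is the TCP and whose axes are the flange's). Camera axes: x right, y up, looking along -z (the intrinsics and any distortion apply to the point x, -y, -z); pixel columns grow to the right and rows downward; lengths in m; the calibration is good to about 2 mm. A picture is of the moment at which its call begins: read the wrist's pose just before it. There is no depth.
- robot.job_done(): hands the job in; it is judged then, once.
The state is a dict: "clock": time; "qpos": joint angles; "qvel": joint speeds; "joint_torque": joint torques, N m; "ee_pos": TCP position; "eef_rot": TCP orientation; "ft_force": force on the tool from outside, world axes, zero at the start; "wrist_torque": the same for the moment, N m; "opening": finger opening in m; "finger_force": force on a finger pad.
Only numpy, scipy, OpenCV 4.12 (cv2) and the standard library are available. Lean on these libraries where they do the work, as an engineer would, in place of code of your own. Each camera call takes 0.05 s, during which the arm holds its last target. There are 200 camera calls.

### The job

Set the small stone grain mill for a coarse grind: turn its adjusting wheel clockwise by the upright handle until it comes up against its stop, then back it off counter-clockwise by exactly two full turns from the stop. Finish still gripping the handle, with the wheel held at that setting, and leave the glass dish, the striped cup and the shaker standing where they are.

Things in the scene. Friction and masses are not known exactly. Their poses are not given: they have to be found in the camera images.
- mill: Small table mill fixed to the worktop: a round beech drum about 97 mm across on a black rubber foot 104 mm across, with a steel top at 58 mm and a thin stem that carries the wheel. Origin at the centre of its underside, z up along the stem. An open steel chute sticks out at its +y side (to y = 95 mm, below 65 mm height), a small filling funnel at its +x side (to x = 85 mm, below 70 mm height).
- wheel_centre (a point): Centre of the adjusting wheel on its upright axis, at the height of the wheel's top, 87 mm above the worktop (the hub stands 6 mm higher). The level steel wheel is 112 mm across with a rim 12 mm thick and three spokes.
- wheel (a joint): Turn of the adjusting wheel about the vertical, in rad. 0 is its firm stop (stones touching, the lowest value); it grows counter-clockwise as seen from above (opening). Upper stop at 3.2 turns. It starts somewhere open, 0.2 to 1.2 turns. The wheel turns stiffly, 4 to 5 N at the handle, and stays where it is left. The value at two turns from the stop is 12.57.
- handle_mid (a point): Middle of the upright dark wooden handle, 28 mm above the handle's foot, 118 mm above the worktop. The handle is a round grip 21 mm thick and 50 mm tall (90 to 140 mm above the worktop) standing on the wheel's rim 50 mm from the wheel's axis, on a round steel boss; it revolves freely on its own pin, so it can be gripped firmly from above and led round the circle without turning the gripper. With the wheel at 0 the handle is at the mill's -x side.
- handle: The same handle; origin at the centre of its foot. Its x and y axes spin freely and mean nothing. Overhead: the wall cabinet (doors at x = 0.63, their long upright pulls at x = 0.59) hangs from 0.47 m above the worktop upward, so tilting the tool back towards the robot keeps the wrist clear; a tall oak unit closes the right end of the worktop.
- dish: Small fluted glass dish, 72 mm across and 28 mm tall, loose, under the mill's chute. Origin at the centre of its underside. It stays where it is.
- cup: Small striped cup with a handle, 60 mm across (83 mm with its handle) and 49 mm tall, loose, near the mill. Origin at the centre of its underside. It stays where it is.
- shaker: Small round terracotta-coloured shaker, 39 mm across and 42 mm tall, loose, near the mill. Origin at the centre of its underside. It stays where it is.

How it is judged:
By the outcome, as a careful person would: the job done as asked, in the order asked, and still so for the second after the job is handed in, while the arm keeps its last pose, push and grip.
It also fails if it takes over 67 s, if anything falls off the work surface, if the arm or the gripper's body presses on something with over 40 N, if the wrist force passes 120 N, or if a joint passes its speed limit or range.

## Working session

There is one attempt and no reset: what is moved stays moved. The work goes in short steps, Python scripts to look and compute and a shell command to move; the robot and the scene stay as the last step left them, time stands still between calls to the robot, and variables do not carry over. Pictures are saved under pics/ and viewed, at most 10 in all, crops included, and the job is handed in when it is done.

```bash
mkdir -p pics; cat > h.py <<'E'
import numpy as np, cv2
from scipy.spatial.transform import Rotation as R
from workcell import robot
def ray(f,uv,T=None):
    p=cv2.undistortPoints(np.array([[uv]],float),np.array(f["K"]),np.array(f["dist_coeffs"]))[0,0]
    d=np.array([p[0],-p[1],-1.]); 
    C=np.linalg.inv(np.array(f["world_to_cam"])) if T is None else T@np.array(f["hand_eye"])
    return C[:3,3],C[:3,:3]@d
def onz(f,uv,z,T=None):
    o,d=ray(f,uv,T); return o+d*(z-o[2])/d[2]
def proj(f,p):
    W=np.array(f["world_to_cam"]);c=W[:3,:3]@np.array(p)+W[:3,3]
    return cv2.projectPoints(np.array([[c[0],-c[1],-c[2]]]),np.zeros(3),np.zeros(3),np.array(f["K"]),np.array(f["dist_coeffs"]))[0].ravel()
def tool():
    s=robot.get_state();T=np.eye(4);T[:3,3]=s["ee_pos"];T[:3,:3]=R.from_euler('xyz',s["eef_rot"],degrees=True).as_matrix();return T
def grab(n,fn=None):
    f=robot.grab_frame(n)
    if fn: cv2.imwrite(fn,np.array(f["pixels"])[:,:,::-1])
    return f
E
python3 - <<'E'
from h import *
print(robot.get_state())
for n in("scene","top"):
    f=grab(n,f"pics/{n}0.png"); print(n,np.linalg.inv(f["world_to_cam"])[:3].round(2).tolist())
E
```

```text
{'clock': 0.0, 'qpos': array([-8.42810987e+01,  1.64545545e+01,  9.04216630e+01,  3.04333006e-04,
        7.32564635e+01, -8.59535935e+00]), 'qvel': array([-0.05520618, -0.03382969,  0.03571467, -0.00528684, -0.06234072,
        0.07001323]), 'joint_torque': array([-9.08184802e-06, -4.05982733e+01, -2.92624694e+01, -2.87279363e-04,
        5.82877983e-03,  9.90398057e-07]), 'ee_pos': array([ 0.16684126, -0.65339579,  0.22994501]), 'eef_rot': array([-1.79868853e+02, -2.01178099e-02,  1.43141497e+01]), 'ft_force': array([-0.63530755,  0.25237018, -0.26026117]), 'wrist_torque': array([ 0.01608236,  0.00460825, -0.01456735]), 'finger_force': 0.0, 'opening': 0.08564013912942837}
scene [[-0.52, 0.53, -0.67, -0.17], [-0.86, -0.3, 0.42, 0.53], [0.02, 0.79, 0.61, 0.77]]
top [[0.03, 0.99, -0.13, 0.43], [-1.0, 0.03, -0.01, 0.06], [-0.01, 0.14, 0.99, 1.14]]
```

View pics/scene0.png

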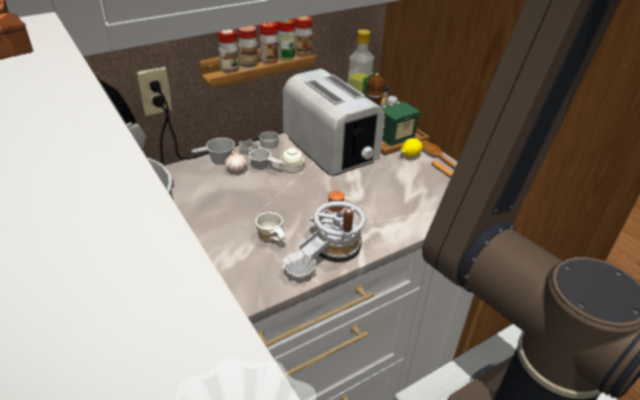

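View pics/top0.png

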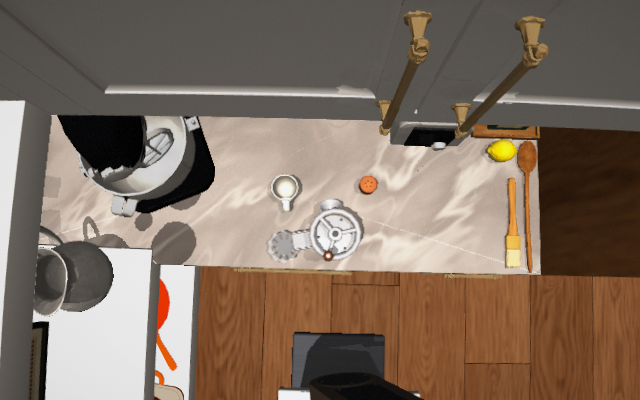

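The top view shows the wheel at about (336,233), handle at (328,255), dish (284,245), cup (286,190), shaker (369,184) and funnel (331,204). Now a zoomed crop for the wheel and handle positions.

```bash
python3 - <<'E'
from h import *
f=grab("top"); im=np.array(f["pixels"])[:,:,::-1]
c=cv2.resize(im[170:290,260:400],None,fx=5,fy=5,interpolation=cv2.INTER_CUBIC)
for n,uv,z in(("wheel",(336,233),.093),("handle",(328,255),.14),("dish",(284,245),.02),("cup",(286,188),.049),("shaker",(369,184),.042),("funnel",(331,204),.07)): print(n,onz(f,uv,z).round(4))
w=onz(f,(336,233),.093); 
for r in(.056,):
  for a in range(0,360,30):
    u=proj(f,[w[0]+r*np.cos(np.radians(a)),w[1]+r*np.sin(np.radians(a)),.087]); cv2.circle(c,tuple(int(v) for v in ((u-[260,170])*5+2)),3,(0,255,0),-1)
cv2.imwrite("pics/crop1.png",c)
hsv=cv2.cvtColor(im,cv2.COLOR_BGR2HSV); print([im[255,u].tolist() for u in range(322,336,2)])
E
```

```text
wheel [0.5001 0.0393 0.093 ]
handle [0.4523 0.0553 0.14  ]
dish [0.4749 0.154  0.02  ]
cup [0.6002 0.152  0.049 ]
shaker [ 0.6156 -0.0331  0.042 ]
funnel [0.5644 0.0512 0.07  ]
[[151, 152, 157], [30, 60, 118], [205, 210, 224], [246, 245, 244], [115, 131, 165], [23, 44, 88], [110, 111, 115]]
```

View pics/crop1.png

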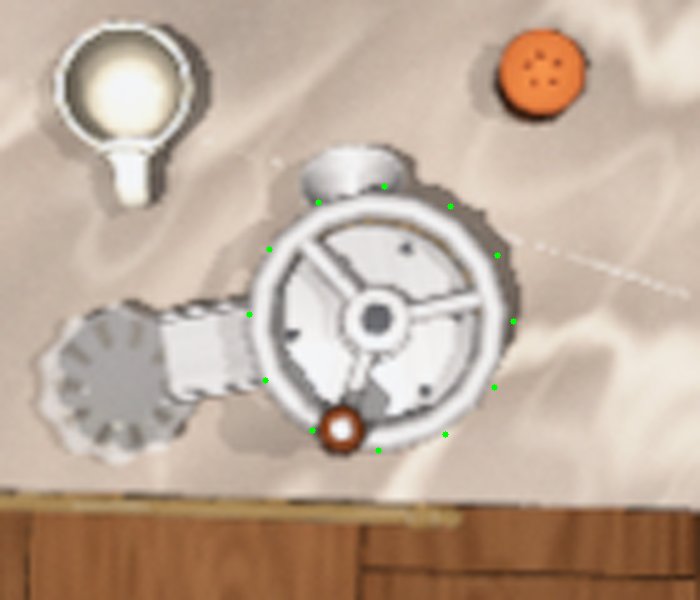

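The crop shows the hub at about (335.2,233.8) and the handle top at (328,255.6), with the funnel behind and the chute to the left. The mill yaw is about 12°, so the wheel stands about 0.9 turn open. I'll refine this, square the yaw up and go over.

```bash
python3 - <<'E'
from h import *
f=grab("top")
w=onz(f,(335.2,233.6),.093);w2=onz(f,(335.2,234.1),.087);h=onz(f,(328,255.6),.14);print(w,w2,h,np.hypot(*(h-w)[:2]),np.hypot(*(h-w2)[:2]))
print(onz(f,(310,234),.087)-onz(f,(360.4,234),.087))
E
python3 -m inch '[[[0,0,0],0.04],[[0,0,0],0.04]]' -1 60
```

```text
[0.49881138 0.04096734 0.093     ] [0.49816469 0.04081747 0.087     ] [0.45105526 0.05523238 0.14      ] 0.04984113450088691 0.04926549117386514
[-0.00297404  0.1068298   0.        ]
clock: 0.45
ee_pos: [0.1669, -0.6538, 0.2309]
eef_rot: [-180.0, 0.0, -0.3]
ft_force: [-0.2, 0.9, 0.2]
opening: 0.0853
finger_force: 0.0
```

```bash
python3 -m inch '[[[0.041,-0.078,0],0],[[0.041,-0.078,0],0],[[0.041,-0.078,0],0],[[0.041,-0.078,0],0],[[0.041,-0.078,0],0],[[0.041,-0.078,0],0],[[0.041,-0.078,0],0],[[0.041,-0.078,0],0]]'
```

```text
clock: 1.45
ee_pos: [0.3318, -0.3408, 0.2312]
eef_rot: [-180.0, -0.0, -0.1]
ft_force: [0.3, -0.2, 0.1]
opening: 0.0856
finger_force: 0.0
```

```bash
python3 -m inch '[[[0.045,-0.095,0],0],[[0.045,-0.095,0],0],[[0.045,-0.095,0],0],[[0.045,-0.095,0],0],[[0.016,-0.1,0],0],[[0.016,-0.1,0],0],[[0.016,-0.1,0],0],[[0,0,0],0]]'
```

```text
clock: 2.45
ee_pos: [0.4457, 0.0004, 0.2312]
eef_rot: [-180.0, 0.0, 0.2]
ft_force: [0.1, -0.2, -0.6]
opening: 0.0855
finger_force: 0.0
```

```bash
python3 -m inch '[[[0.005,-0.055,0],0],[[0.005,-0.055,0],0],[[0,0,0],0],[[0,0,0],0]]'; python3 - <<'E'
from h import *
T=tool();f=grab("wrist","pics/w1.png");print(T.round(4).tolist(),np.array(f["hand_eye"]).round(3).tolist())
E
```

```text
clock: 2.95
ee_pos: [0.4509, 0.0516, 0.2312]
eef_rot: [180.0, 0.0, -0.1]
ft_force: [-0.7, -0.0, -0.0]
opening: 0.0853
finger_force: 0.0
[[1.0, -0.0021, -0.0002, 0.4509], [-0.0021, -1.0, -0.0006, 0.0516], [-0.0002, 0.0006, -1.0, 0.2312], [0.0, 0.0, 0.0, 1.0]] [[0.0, 0.958, 0.286, 0.073], [1.0, -0.001, 0.001, -0.0], [0.001, 0.286, -0.958, -0.141], [0.0, 0.0, 0.0, 1.0]]
```

View pics/w1.png

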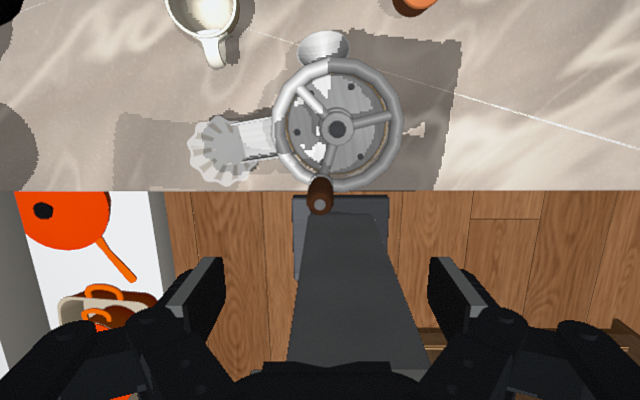

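The wrist view shows the handle top at (320,205), hub (338,128), funnel (324,45) and chute at the left.

```bash
python3 - <<'E'
from h import *
T=tool();f=grab("wrist")
h=onz(f,(320,205),.14,T);w=onz(f,(338,128.5),.093,T);fu=onz(f,(324,45),.068,T);d=onz(f,(227,150),.02,T)
print(h,w,np.hypot(*(h-w)[:2]),fu-w,np.degrees(np.arctan2(*(fu-w)[[1,0]])),np.degrees(np.arctan2(-(d-w)[0],(d-w)[1])),np.degrees(np.arctan2(*(h-w)[[1,0]])))
E
```

```text
[0.44893783 0.05627504 0.14      ] [0.49808449 0.04231217 0.093     ] 0.05109164114709176 [ 0.06443669  0.01107872 -0.025     ] 9.755592882781896 14.208973398753587 164.1398212638208
```

```bash
python3 -m inch '[[[-0.002,-0.008,0.04],0],[[0,0,0.06],0],[[0,0,0.06],0],[[0,0,0.06],0],[[0,0,0.04],0],[[0,0,0],0]]'; python3 -m inch '[[[0,0,0],0],[[0,0,0],0],[[0,0,0],0],[[0,0,0],0],[[0,0,0],0],[[0,0,0],0],[[0,0,0],0],[[0,0,0],0]]' 1 60
```

```text
clock: 3.8
ee_pos: [0.4486, 0.0559, 0.0997]
eef_rot: [-180.0, 0.2, -0.2]
ft_force: [0.5, -0.5, 0.3]
opening: 0.0851
finger_force: 0.0
clock: 4.8
ee_pos: [0.4504, 0.0564, 0.1022]
eef_rot: [180.0, -0.0, -0.1]
ft_force: [-1.2, -0.9, 6.8]
opening: 0.0195
finger_force: 58.8
```

```bash
cat >> h.py <<'E'
C=np.array([.4985,.0415]); r=.05
def plan(angs,p0=None):
    "row shifts (tool x,y in 0.5 m units) to lead handle through angs from p0, rounding error carried"
    s=robot.get_state(); p=np.array(s["ee_pos"][:2]) if p0 is None else np.array(p0)
    v=p-C; print("at",p.round(4),"r",np.hypot(*v).round(4),"ang",np.degrees(np.arctan2(v[1],v[0])).round(1),"F",s["ft_force"].round(1))
    out=[]
    for a in np.radians(angs):
        q=C+r*np.array([np.cos(a),np.sin(a)]); d=np.round((q-p)/.5,3); p=p+d*.5; out.append([float(d[0]),float(-d[1])])
    print(out,"end",p.round(4))
E
python3 -c "
from h import *
plan(range(150,29,-15)[:8]); plan(range(30,-91,-15)[:8],C+r*np.array([np.cos(np.radians(45)),np.sin(np.radians(45))]))"
```

```text
at [0.4504 0.0564] r 0.0503 ang 162.8 F [-1.2 -0.9  6.8]
[[0.01, -0.02], [0.015, -0.021], [0.021, -0.016], [0.024, -0.01], [0.026, -0.003], [0.026, 0.003], [0.024, 0.01], [0.021, 0.016]] end [0.5339 0.0769]
at [0.5339 0.0769] r 0.05 ang 45.0 F [-1.2 -0.9  6.8]
[[0.016, 0.021], [0.01, 0.024], [0.003, 0.026], [-0.003, 0.026], [-0.01, 0.024], [-0.016, 0.02], [-0.021, 0.016], [-0.024, 0.01]] end [ 0.5114 -0.0066]
```

```bash
python3 -m inch '[[[0.01,-0.02,0],0],[[0.015,-0.021,0],0],[[0.021,-0.016,0],0]]'; python3 -c "
from h import *
plan([])"
```

```text
clock: 5.18
ee_pos: [0.4725, 0.0852, 0.1021]
eef_rot: [180.0, 0.2, -0.1]
ft_force: [-3.9, -2.8, 7.9]
opening: 0.0193
finger_force: 59.2
at [0.4725 0.0852] r 0.0508 ang 120.7 F [-3.9 -2.8  7.9]
[] end [0.4725 0.0852]
```

Good, it turns with ~5 N. Continue.

```bash
python3 -m inch '[[[0.024,-0.01,0],0],[[0.026,-0.003,0],0],[[0.026,0.003,0],0],[[0.024,0.01,0],0],[[0.021,0.016,0],0],[[0.016,0.021,0],0],[[0.01,0.024,0],0],[[0.003,0.026,0],0]]'; python3 -c "
from h import *
plan(range(-15,-106,-15))"
```

```text
clock: 6.18
ee_pos: [0.5485, 0.0427, 0.1022]
eef_rot: [-179.8, -0.0, -0.1]
ft_force: [-3.0, 5.0, 7.5]
opening: 0.0195
finger_force: 59.0
at [0.5485 0.0427] r 0.05 ang 1.4 F [-3.   5.   7.5]
[[-0.003, 0.028], [-0.01, 0.024], [-0.016, 0.021], [-0.021, 0.016], [-0.024, 0.01], [-0.026, 0.003], [-0.026, -0.003]] end [ 0.4855 -0.0068]
```

```bash
python3 -m inch '[[[-0.003,0.026,0],0],[[-0.01,0.024,0],0],[[-0.016,0.021,0],0],[[-0.021,0.016,0],0],[[-0.024,0.01,0],0],[[-0.026,0.003,0],0],[[-0.026,-0.003,0],0]]'; python3 -c "
from h import *
plan([-120,-130,-140,-150,-155,-160,-163,-166,-169,-172,-175])"
```

```text
clock: 7.05
ee_pos: [0.4869, -0.0064, 0.1022]
eef_rot: [-179.9, -0.4, -0.2]
ft_force: [6.4, 5.6, 0.6]
opening: 0.0195
finger_force: 58.7
at [ 0.4869 -0.0064] r 0.0493 ang -103.6 F [6.4 5.6 0.6]
[[-0.027, -0.009], [-0.014, -0.01], [-0.012, -0.013], [-0.01, -0.014], [-0.005, -0.008], [-0.003, -0.008], [-0.002, -0.005], [-0.001, -0.005], [-0.001, -0.005], [-0.001, -0.005], [-0.001, -0.005]] end [0.4484 0.0371]
```

```bash
sed -i 's/.4985,.0415/.4985,.0422/' h.py; python3 -m inch '[[[-0.024,-0.01,0],0],[[-0.014,-0.01,0],0],[[-0.012,-0.013,0],0],[[-0.009,-0.014,0],0],[[0,0,0],0]]'; python3 -c "
from h import *
plan([-156,-160,-163,-166,-169,-172,-175])"
```

```text
clock: 7.68
ee_pos: [0.4555, 0.0168, 0.1021]
eef_rot: [180.0, -0.0, -0.1]
ft_force: [0.1, -1.8, 6.7]
opening: 0.0194
finger_force: 59.6
at [0.4555 0.0168] r 0.0499 ang -149.4 F [ 0.1 -1.8  6.7]
[[-0.005, -0.01], [-0.003, -0.007], [-0.002, -0.005], [-0.001, -0.005], [-0.001, -0.005], [-0.001, -0.005], [-0.001, -0.005]] end [0.4485 0.0378]
```

```bash
python3 -m inch '[[[-0.005,-0.01,0],0],[[-0.003,-0.007,0],0],[[-0.002,-0.005,0],0],[[0,0,0],0]]'; python3 -c "
from h import *
plan([])"; python3 -m inch '[[[-0.001,-0.005,0],0],[[0,0,0],0]]'; python3 -c "
from h import *
plan([])"; python3 -m inch '[[[-0.001,-0.005,0],0],[[0,0,0],0]]';  python3 -c "
from h import *
plan([])"
```

```text
clock: 8.18
ee_pos: [0.4507, 0.0274, 0.1022]
eef_rot: [179.9, -0.0, -0.0]
ft_force: [0.3, -3.1, 6.6]
opening: 0.0195
finger_force: 59.6
at [0.4507 0.0274] r 0.05 ang -162.8 F [ 0.3 -3.1  6.6]
[] end [0.4507 0.0274]
clock: 8.43
ee_pos: [0.4501, 0.0298, 0.1022]
eef_rot: [179.9, 0.0, -0.0]
ft_force: [-0.7, -3.2, 6.9]
opening: 0.0196
finger_force: 59.6
at [0.4501 0.0298] r 0.05 ang -165.6 F [-0.7 -3.2  6.9]
[] end [0.4501 0.0298]
clock: 8.68
ee_pos: [0.4495, 0.0323, 0.1021]
eef_rot: [179.9, 0.0, -0.0]
ft_force: [0.7, -3.6, 6.3]
opening: 0.0193
finger_force: 59.6
at [0.4495 0.0323] r 0.05 ang -168.5 F [ 0.7 -3.6  6.3]
[] end [0.4495 0.0323]
```

Still moving freely; continue in 2.5 mm steps.

```bash
for i in 1; do python3 -m inch '[[[-0.001,-0.005,0],0],[[0,0,0],0]]'; python3 -c "
from h import *
plan([])"; python3 -m inch '[[[0,-0.005,0],0],[[0,0,0],0]]'; python3 -c "
from h import *
plan([])"; done
```

```text
clock: 8.93
ee_pos: [0.4492, 0.0336, 0.1021]
eef_rot: [179.7, -0.0, 0.0]
ft_force: [-0.6, -7.4, 6.5]
opening: 0.0194
finger_force: 59.6
at [0.4492 0.0336] r 0.05 ang -170.1 F [-0.6 -7.4  6.5]
[] end [0.4492 0.0336]
clock: 9.18
ee_pos: [0.4492, 0.0338, 0.1021]
eef_rot: [179.4, 0.0, 0.1]
ft_force: [-0.0, -16.8, 5.8]
opening: 0.0193
finger_force: 59.8
at [0.4492 0.0338] r 0.05 ang -170.4 F [ -0.  -16.8   5.8]
[] end [0.4492 0.0338]
```

Firm stop at about −170.2° (17 N with no motion), which agrees with the mill yaw seen (about 10°). Now two turns counter-clockwise.

```bash
python3 -c "
from h import *
plan(range(-155,195,15)[:24],C+r*np.array([np.cos(np.radians(-170)),np.sin(np.radians(-170))]));plan([195],C+r*np.array([np.cos(np.radians(180)),np.sin(np.radians(180))]))
T=tool();print('grasp',(T[:3,3]-.019*T[:3,2])[:2])"
```

```text
at [0.4493 0.0335] r 0.05 ang -170.0 F [ -0.  -16.8   5.8]
[[0.008, 0.025], [0.014, 0.022], [0.019, 0.018], [0.023, 0.012], [0.026, 0.005], [0.026, -0.001], [0.025, -0.008], [0.022, -0.014], [0.017, -0.019], [0.012, -0.023], [0.006, -0.026], [-0.001, -0.026], [-0.008, -0.025], [-0.014, -0.022], [-0.019, -0.017], [-0.023, -0.012], [-0.026, -0.006], [-0.026, 0.001], [-0.025, 0.008], [-0.022, 0.014], [-0.017, 0.019], [-0.012, 0.023], [-0.006, 0.026], [0.001, 0.026]] end [0.4493 0.0335]
at [0.4485 0.0422] r 0.05 ang 180.0 F [ -0.  -16.8   5.8]
[[0.003, 0.026]] end [0.45   0.0292]
grasp [0.44923474 0.03403169]
```

```bash
python3 -m inch '[[[0,0.009,0],0],[[0.008,0.025,0],0],[[0.014,0.022,0],0],[[0.019,0.018,0],0],[[0.023,0.012,0],0],[[0.026,0.005,0],0],[[0.026,-0.001,0],0]]'; python3 -c "
from h import *
plan([])"
```

```text
clock: 10.05
ee_pos: [0.5058, -0.0071, 0.1021]
eef_rot: [-179.9, 0.3, -0.1]
ft_force: [-6.0, 0.2, 11.4]
opening: 0.0194
finger_force: 60.6
at [ 0.5058 -0.0071] r 0.0498 ang -81.6 F [-6.   0.2 11.4]
[] end [ 0.5058 -0.0071]
```

```bash
python3 -m inch '[[[0.025,-0.008,0],0],[[0.022,-0.014,0],0],[[0.017,-0.019,0],0],[[0.012,-0.023,0],0],[[0.006,-0.026,0],0],[[-0.001,-0.026,0],0],[[-0.008,-0.025,0],0],[[-0.014,-0.022,0],0]]'; python3 -c "
from h import *
plan([])"
```

```text
clock: 11.05
ee_pos: [0.5375, 0.0737, 0.1022]
eef_rot: [179.9, -0.1, -0.1]
ft_force: [2.0, -3.8, 4.6]
opening: 0.0192
finger_force: 59.8
at [0.5375 0.0737] r 0.0501 ang 39.0 F [ 2.  -3.8  4.6]
[] end [0.5375 0.0737]
```

```bash
python3 -m inch '[[[-0.019,-0.017,0],0],[[-0.023,-0.012,0],0],[[-0.026,-0.006,0],0],[[-0.026,0.001,0],0],[[-0.025,0.008,0],0],[[-0.022,0.014,0],0],[[-0.017,0.019,0],0],[[-0.012,0.023,0],0]]'; python3 -c "
from h import *
plan([])"
```

```text
clock: 12.05
ee_pos: [0.4515, 0.06, 0.1022]
eef_rot: [-179.8, -0.1, -0.1]
ft_force: [5.6, 3.0, 5.2]
opening: 0.0193
finger_force: 59.9
at [0.4515 0.06  ] r 0.0502 ang 159.2 F [5.6 3.  5.2]
[] end [0.4515 0.06  ]
```

Tracking well; on to the second turn.

```bash
python3 -m inch '[[[-0.006,0.026,0],0],[[0.001,0.026,0],0],[[0.008,0.025,0],0],[[0.014,0.022,0],0],[[0.019,0.018,0],0],[[0.023,0.012,0],0],[[0.026,0.005,0],0],[[0.026,-0.001,0],0]]'; python3 -c "
from h import *
plan([])"
```

```text
clock: 13.05
ee_pos: [0.5051, -0.0072, 0.102]
eef_rot: [-179.9, 0.4, -0.1]
ft_force: [-5.4, 1.3, 13.2]
opening: 0.0197
finger_force: 60.8
at [ 0.5051 -0.0072] r 0.0498 ang -82.4 F [-5.4  1.3 13.2]
[] end [ 0.5051 -0.0072]
```

```bash
python3 -m inch '[[[0.025,-0.008,0],0],[[0.022,-0.014,0],0],[[0.017,-0.019,0],0],[[0.012,-0.023,0],0],[[0.006,-0.026,0],0],[[-0.001,-0.026,0],0],[[-0.008,-0.025,0],0],[[-0.014,-0.022,0],0]]'; python3 -c "
from h import *
plan([])"
```

```text
clock: 14.05
ee_pos: [0.5375, 0.0736, 0.1022]
eef_rot: [179.9, -0.2, -0.1]
ft_force: [5.2, -3.6, 4.4]
opening: 0.0195
finger_force: 59.8
at [0.5375 0.0736] r 0.0501 ang 38.8 F [ 5.2 -3.6  4.4]
[] end [0.5375 0.0736]
```

```bash
python3 -m inch '[[[-0.019,-0.017,0],0],[[-0.023,-0.012,0],0],[[-0.026,-0.006,0],0],[[-0.026,0.001,0],0],[[-0.025,0.008,0],0],[[-0.022,0.014,0],0],[[-0.017,0.019,0],0],[[-0.012,0.023,0],0]]'; python3 -c "
from h import *
plan([])"
```

```text
clock: 15.05
ee_pos: [0.4515, 0.06, 0.1021]
eef_rot: [-179.8, -0.1, -0.1]
ft_force: [5.6, 3.5, 5.5]
opening: 0.0193
finger_force: 59.9
at [0.4515 0.06  ] r 0.0502 ang 159.3 F [5.6 3.5 5.5]
[] end [0.4515 0.06  ]
```

```bash
python3 -m inch '[[[-0.006,0.026,0],0],[[0.001,0.026,0],0],[[0,0,0],0],[[0,0,0],0]]'; python3 -c "
from h import *
plan([]);T=tool();print('grasp',(T[:3,3]-.019*T[:3,2])[:2])"
```

```text
clock: 15.55
ee_pos: [0.4493, 0.033, 0.1022]
eef_rot: [-180.0, -0.1, -0.1]
ft_force: [2.9, -0.7, 6.1]
opening: 0.0198
finger_force: 60.0
at [0.4493 0.033 ] r 0.0501 ang -169.4 F [ 2.9 -0.7  6.1]
[] end [0.4493 0.033 ]
grasp [0.44924237 0.03296872]
```

```bash
python3 -m inch '[[[0,-0.003,0],0],[[0,0,0],0],[[0,0,0],0]]'; python3 -c "
from h import *
plan([]);T=tool();print('grasp',(T[:3,3]-.019*T[:3,2])[:2])
f=grab('top');cv2.imwrite('pics/end.png',cv2.resize(np.array(f['pixels'])[150:290,240:420,::-1],None,fx=4,fy=4))"
```

```text
clock: 15.92
ee_pos: [0.4491, 0.0339, 0.1021]
eef_rot: [179.9, -0.0, -0.1]
ft_force: [2.0, -4.7, 6.3]
opening: 0.0194
finger_force: 60.1
at [0.4491 0.0339] r 0.0501 ang -170.5 F [ 2.  -4.7  6.3]
[] end [0.4491 0.0339]
grasp [0.44910327 0.03394339]
```

View pics/end.png

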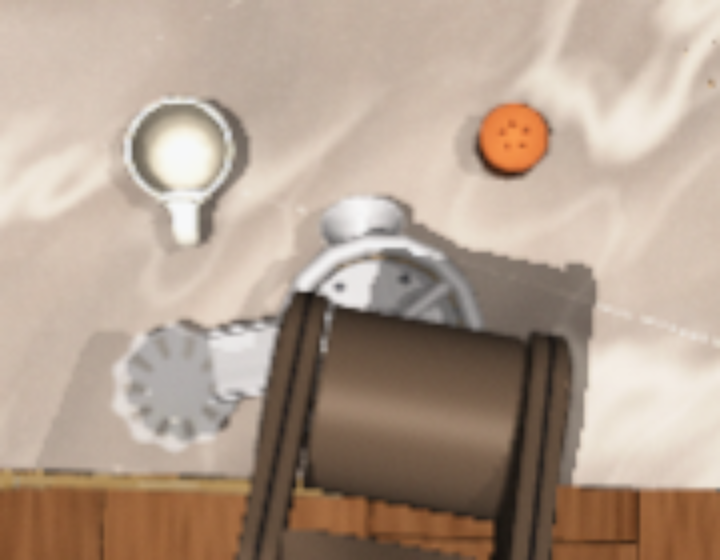

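The dish, cup and shaker stand where they were, and the handle is back at the stop's angle after two turns. I'll ease the residual push a little and hand in.

```bash
python3 -m inch '[[[0,0.001,0],0],[[0,0,0],0],[[0,0,0],0]]'; python3 -c "
from h import *
plan([]);T=tool();print('grasp',(T[:3,3]-.019*T[:3,2])[:2]);print(robot.job_done())"
```

```text
clock: 16.35
ee_pos: [0.4491, 0.0339, 0.1021]
eef_rot: [180.0, -0.0, -0.1]
ft_force: [2.7, -1.9, 7.2]
opening: 0.0193
finger_force: 60.1
at [0.4491 0.0339] r 0.0501 ang -170.4 F [ 2.7 -1.9  7.2]
[] end [0.4491 0.0339]
grasp [0.44908979 0.03386048]
the job is handed in; nothing more can be done
None
```

I turned the wheel clockwise to its firm stop, then backed it off counter-clockwise two full turns (within about 0.3° by measurement, after easing back a 1° overshoot), and handed the job in at about 16 s with the handle still gripped and the dish, cup and shaker where they were.

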